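# Walk the wall-thickness scanner over a gas cylinder

### The arm

A 7-joint arm with a two-finger parallel gripper is mounted at the origin on the work surface. World frame = base frame: x ahead of the robot, y to its left, z up, the work surface at z = 0. Lengths are in m, angles in rad, forces in N, time in s.
With the tool pointing down it reaches from about 0.4 to 0.75 m from the base axis. Payload 19.5 kg.
Tool frame: the origin (TCP) lies at the very end of the fingers, on their centre line; the grasp point (between the pads) lies 19 mm behind it (grip_point_offset is the distance from the TCP to the grasp point, in m); z points along the fingers, y is the line along which they close (so a half turn about z gives the same grasp; the last joint's range is limited). The gripper opens to 85 mm and grips with 20 to 120 N. Pads are 22 mm wide; open, the fingers measure 114 mm over their backs; the gripper's body (76 mm by 85 mm) begins 54 mm behind the grasp point. The pads swing forward as they close: fully open they stand 13 mm farther back than shut.
Start: joints at [1.064, 0.707, -0.028, 1.485, 0.022, 0.951, -0.075], TCP at [0.258, -0.514, 0.231] pointing down, gripper open.
Joint ranges: [-2.71, 2.71], [-0.32, 2.16], [-1.57, 1.52], [0, 2.45], [-1.46, 4.6], [0, 2.02], [-2.83, 2.83]. Speed limits (rad/s): [1.89, 1.89, 2.57, 2.57, 3.01, 3.01, 3.01].

### API

Orientations are given as a 3x3 rotation matrix whose columns are the frame's x, y, z axes.
In Python, from station import get_state, read_camera, job_done, grip_point_offset gives the robot as it stands.
- The arm moves only by the shell command python3 -m handwheel 'ROWS' [OPENING] [FORCE]. ROWS is JSON, a list of rows, each a list of 2 entries, a list of its own where there are three numbers: the shift along the tool's x, y, z as a fraction of full scale, then the turn, a rotation vector about the tool's x, y, z as a fraction of full scale. In form: [[[tx, ty, tz], [rx, ry, rz]], ...]. A call has 1 to 20 rows; each row is the pose to reach, as a shift and turn from the pose commanded when the call began, along the tool's axes at that moment; what a row does not reach only later rows make up. Full scale, the value 1, is 1 m for a shift and pi/2 rad for a turn. A row lasts 1/10 s, in which the tool goes at most 50 mm and 8.59 degrees, less where a joint would pass 70% of its speed; a pose out of reach is approached as far as the arm can. A call with a number of a shift or a turn outside -1 to 1 is refused whole. A call with a gripper value outside its range is refused whole. OPENING is the closure, from -1 (fully open) to 1 (shut), set as the call begins (- or left out, the last holds). The fingers move at their own pace and stop on an object; FORCE is the grip in N (left out, the last holds). Time passes only in rows, so rows that repeat a pose let the fingers close. It gives the time, the measured TCP pose, the force, the opening and the grip force at its end, in the units of the state.
- get_state(): the state, without advancing time (a new reading comes with each control period).
- read_camera(name): name is "side" or "top"; returns a dict with "color" (420x560x3 uint8, blue, green, red), "K" (3x3 intrinsics, pixels), "world_to_cam" (4x4, takes a point from world to camera coordinates). Camera axes: x right, y up, looking along -z (the intrinsics and any distortion apply to the point x, -y, -z); pixel columns grow to the right and rows downward; lengths in m; the calibration is good to about 2 mm. A picture is of the moment at which its call begins. There is no depth.
- job_done(): hands the job in; it is judged then, once.
The state is a dict: "time_s": time; "joint_pos": joint angles; "qvel": joint speeds; "effort": joint torques, N m; "eef_pos": TCP position; "tcp_rot": TCP orientation; "contact_force": force on the tool from outside, world axes, zero at the start; "moment": the same for the moment, N m; "finger_gap": finger opening in m; "grip_force": force on a finger pad.
Only numpy, scipy, OpenCV 4.12 (cv2) and the standard library are available. Lean on these libraries where they do the work, as an engineer would, in place of code of your own. Each camera call takes 0.05 s, during which the arm holds its last target. There are 200 camera calls.

### The job

With the closed fingertips, push the scanner by its round push bar along the curved track, up over the lying gas cylinder and down to the far stop. Keep pushing all the way so that the bar's spring stays pressed in between 10 and 30 mm, neither slackening nor over-pressing, and leave the loose things on the bench alone. At the far stop keep pressing in that same window for at least 2 s and finish while still holding it pressed there.

Things in the scene. Friction and masses are not known exactly. Their poses are not given: they have to be found in the camera images.
- rig: fixed rig: grey gas cylinder, 140 mm diameter, 480 mm long with its valve, lying on two white saddles. Two steel track bars (95 mm radius) curve over it in the rig's plane x = 0. Origin: on the bench below the cylinder's axis, in that plane; x along the axis to the valve (away from the robot), y left, z up. Its place and yaw vary.
- axis_mid (a point): centre of the track's curve: on the cylinder's axis, 85 mm above the bench, straight above the rig's origin. The carriage turns about the rig's x axis through this point.
- carriage (a joint): angle (rad) of the scanner carriage round the cylinder's axis: 0 at the start stop, where it is parked on the rig's +y side, leaning 0.7 rad to +y; 0.7 upright at the top; 1.4 at the far stop, leaning 0.7 rad to -y. The spring must stay in its window whenever this angle is above 0.15. A viscous damper resists: 8.0 N m s/rad, about 200 N per m/s at the push bar; friction is small.
- carriage_block (a point): centre of the carriage's aluminium block, 100 x 70 x 30 mm, 118 mm from the axis; guide on top up to 161 mm from the axis. Mass nominally 0.8 kg, really up to a third more or less: gravity holds it back by about 3.2 N at the bar at the start stop and drives it on by 3.9 N at the far stop. If the push pauses, the spring relaxes in about 0.7 s and the carriage creeps downhill.
- pushbar (a joint): how far (m) the push bar is pressed in relative to the carriage against its spring: 0 free, 0.045 bottomed. 300 N/m, so 0.010 to 0.030 is a push of 3 to 9 N along the track, towards growing carriage angle (rig +y to -y). A pointer and two black marks on the carriage show the window. Slide and bar weigh 0.08 kg.
- bar_mid (a point): middle of the black round push bar: 24 mm diameter, 110 mm long, parallel to the rig's x, on a slim stem (16 x 12 mm) above the carriage. It lies 200 mm from the cylinder's axis along the carriage's lean, plus the pressed-in travel at right angles to that. Push it on its +y side; about 35 mm are free between the bar's centre and the guide below.
- regulator: brass two-gauge gas regulator with black knob, about 150 x 130 x 37 mm high, lying loose on the bench; leave it alone; origin: centre of its underside
- spanner: steel open-ended spanner 180 mm long lying loose on the bench; leave it alone; origin: centre of its underside
- couplant: white plastic bottle, 50 mm diameter, 100 mm high, standing loose on the bench; leave it alone; origin: centre of its underside
- leak_fluid: clear plastic bottle, 56 mm diameter, 140 mm high, standing loose on the bench; leave it alone; origin: centre of its underside
- thermal_camera: red and black handheld thermal camera, about 240 x 120 x 55 mm high, lying loose on the bench; leave it alone; origin: centre of its underside

How it is judged:
On the way, in this order (a step that is already met when the one before it is completed fails the run):
1. the fingers push the carriage off its start stop with the spring in its window (value of joint carriage between 0.15 and 0.55 rad and value of joint pushbar between 0.01 and 0.03 m and contact force between the fingers and pushbar above 1 N), for 0.3 s.
2. it crosses the top with the spring in its window (value of joint carriage between 0.6 and 1 rad and value of joint pushbar between 0.01 and 0.03 m and contact force between the fingers and pushbar above 1 N), for 0.5 s.
3. it is kept pressed at the far stop with the spring in its window (value of joint carriage above 1.38 rad and value of joint pushbar between 0.01 and 0.03 m and contact force between the fingers and pushbar above 1 N), for 2 s.
At the end, for the whole second after the job is handed in: The carriage is at the far stop (angle over 1.38 of 1.4 rad) and still, and the fingers hold the push bar pressed in between 10 and 30 mm (all of step 3 and velocity of joint carriage below 0.05 rad/s); the arm keeps its last pose, push and grip.
It fails at once if the push slackens on the way: spring pressed in less than 10 mm between 0.15 and 1.4 rad (value of joint carriage above 0.15 rad and value of joint pushbar below 0.01 m).
It fails at once if the bar is over-pressed: spring pressed in more than 30 mm (value of joint pushbar above 0.03 m).
It fails at once if one of the loose things on the bench is moved by more than 30 mm (distance of any of regulator, spanner, couplant, leak_fluid, thermal_camera from where it was at the start of the episode above 0.03 m).
It also fails if it takes over 56 s, if anything falls off the work surface, if the arm or the gripper's body presses on something with over 40 N, if the wrist force passes 120 N, or if a joint passes its speed limit or range.

## Working session

There is one attempt and no reset: what is moved stays moved. The work goes in short steps, Python scripts to look and compute and a shell command to move; the robot and the scene stay as the last step left them, time stands still between calls to the robot, and variables do not carry over. Pictures are saved under pics/ and viewed, at most 10 in all, crops included, and the job is handed in when it is done.

```bash
mkdir -p pics; ls; python3 - <<'E'
from station import *
import cv2,numpy as np
print(get_state(),grip_point_offset)
for n in("side","top"):
    d=read_camera(n);cv2.imwrite(f"pics/{n}0.png",d["color"]);np.savez(f"pics/{n}0.npz",**d);print(n,d["K"],d["world_to_cam"])
E
```

```text
pics
{'time_s': 0.0, 'joint_pos': array([ 1.06428443,  0.70708298, -0.02759443,  1.48495225,  0.02198543,
        0.95087804, -0.07547426]), 'qvel': array([ 0.00090631, -0.00043435,  0.00098119,  0.00191213, -0.00131618,
       -0.00068408, -0.00044721]), 'effort': array([-1.89557736e-04, -8.83215022e+01,  1.23446334e+00, -2.36160082e+01,
        1.68771873e-02,  6.69777059e-03,  5.13026021e-05]), 'eef_pos': array([ 0.25763484, -0.51378856,  0.23085016]), 'tcp_rot': array([[ 8.93906169e-01,  4.48253861e-01, -4.86117777e-04],
       [ 4.48254123e-01, -8.93905722e-01,  8.95079911e-04],
       [-3.33204361e-05, -1.01802175e-03, -9.99999481e-01]]), 'contact_force': array([ 0.5684145 , -0.89479271,  0.10446207]), 'moment': array([-0.01910423,  0.00694333,  0.0538652 ]), 'grip_force': 0.0, 'finger_gap': 0.08541911380944275} 0.0187
side [[487.09267256   0.         278.598751  ]
 [  0.         487.09267256 199.88304447]
 [  0.           0.           1.        ]] [[ 0.95935658 -0.28166173 -0.01736748 -0.51056125]
 [ 0.16200445  0.4993148   0.85114    -0.26943237]
 [-0.23106173 -0.81936036  0.52465139 -1.49012784]
 [ 0.          0.          0.          1.        ]]
top [[488.24166851   0.         275.96560905]
 [  0.         488.24166851 211.98450976]
 [  0.           0.           1.        ]] [[ 0.00643039 -0.99992332 -0.01058351  0.08908971]
 [ 0.99824809  0.00579639  0.05888254 -0.55006593]
 [-0.05881668 -0.0109436   0.99820881 -1.54428749]
 [ 0.          0.          0.          1.        ]]
```

View pics/side0.png

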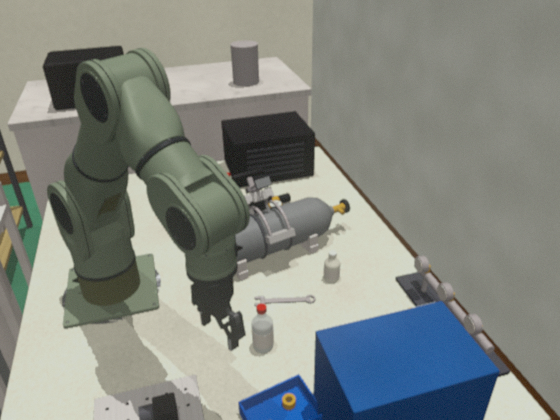

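View pics/top0.png

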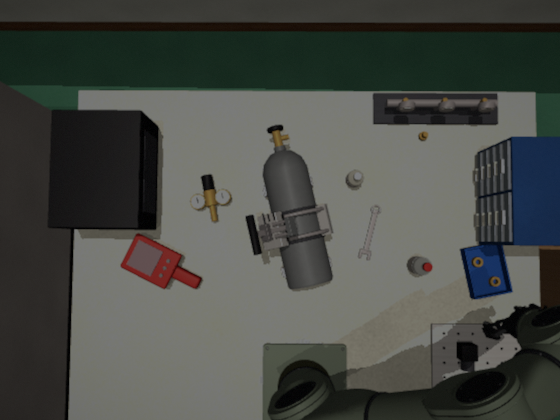

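The top view shows the cylinder from (280,150) to (308,285), with the black bar on its left (+y) side around (253,235). In the side view the bar is near (282,198). The loose things stand clear of the track: the regulator at top (210,198), the spanner at (370,232), and the bottles at (355,178) and (420,266).

```bash
cat > h.py <<'E'
import numpy as np,cv2
def ray(d,u,v):
    W=np.array(d["world_to_cam"]);R=W[:3,:3];t=W[:3,3];K=d["K"]
    c=np.array([(u-K[0,2])/K[0,0],-(v-K[1,2])/K[1,1],-1.]);return -R.T@t,R.T@c
def onz(d,u,v,z):
    o,r=ray(d,u,v);return o+r*(z-o[2])/r[2]
def proj(d,p):
    W=np.array(d["world_to_cam"]);q=W[:3,:3]@p+W[:3,3];K=d["K"]
    return np.array([K[0,2]+K[0,0]*q[0]/-q[2],K[1,2]-K[1,1]*q[1]/-q[2]])
E
python3 - <<'E'
from h import *
T=dict(np.load("pics/top0.npz"));S=dict(np.load("pics/side0.npz"))
g=T["color"].max(2)
x0,y0=238,205
m=(g[y0:265,x0:270]<45).astype(np.uint8)
n,l,st,ce=cv2.connectedComponentsWithStats(m)
i=1+np.argmax(st[1:,4]);print(st[i])
ys,xs=np.where(l==i);r=cv2.minAreaRect(np.c_[xs+x0,ys+y0].astype(np.float32));print(r)
P=cv2.boxPoints(r);P=P[np.argsort(P[:,1])]
a=P[:2].mean(0);b=P[2:].mean(0)
A=onz(T,*a,.238);B=onz(T,*b,.238);d=A-B;print("bar",A,B,np.linalg.norm(d)*1e3,"yaw",np.arctan2(d[1],d[0]))
yaw=np.arctan2(d[1],d[0]);M=(A+B)/2;ey=np.array([-np.sin(yaw),np.cos(yaw),0]);ex=np.array([np.cos(yaw),np.sin(yaw),0])
O=M-.1288*ey;O[2]=0;print("mid",M,"origin",O)
for im,nm in((T,"t"),(S,"s")):
    c=im["color"].copy()
    for s in(-.11,0,.11):
      for y,z in((.07,.085),(-.07,.085),(0,.155)):
        p=O+ex*s+ey*y;p[2]=z;u=proj(im,p);cv2.circle(c,tuple(int(v) for v in u.round()),1,(0,255,0),-1)
    for s in(-.055,.055):
        u=proj(im,M+ex*s);cv2.circle(c,tuple(int(v) for v in u.round()),1,(0,0,255),-1)
    u0=proj(im,O+[0,0,.12]).astype(int);c=c[u0[1]-90:u0[1]+90,u0[0]-120:u0[0]+120]
    globals()[nm]=cv2.resize(c,None,fx=3.3,fy=3.3,interpolation=cv2.INTER_CUBIC)
cv2.imwrite("pics/chk.png",cv2.resize(np.vstack([t,s]),(500*800//500*t.shape[1]//t.shape[1]*0+400,600)) if 0 else cv2.resize(np.hstack([t,s]),(800,300)))
E
```

```text
[  8  10  16  40 300]
((253.47682189941406, 234.47207641601562), (39.05103302001953, 7.985498428344727), 76.86598205566406)
bar [0.52649706 0.16383833 0.238     ] [0.4226715  0.13858852 0.238     ] 106.85176583294582 yaw 0.23856329184768377
mid [0.47458428 0.15121342 0.238     ] origin [0.5050206  0.02606124 0.        ]
```

View pics/chk.png

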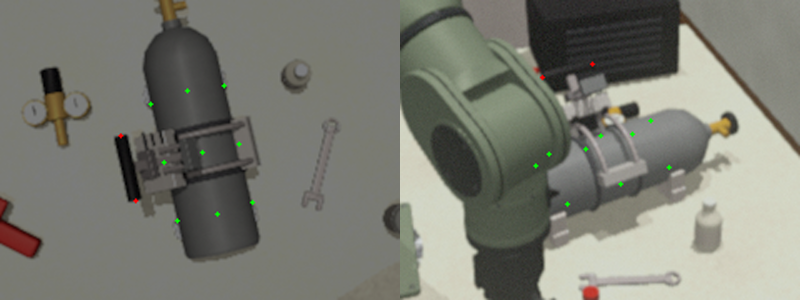

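The top-view overlay fits, but in the side view the dots sit left of and above the rig. I'll check each camera's calibration against the known TCP and the bench objects.

```bash
python3 - <<'E'
from h import *
T=dict(np.load("pics/top0.npz"));S=dict(np.load("pics/side0.npz"))
p=np.array([0.2576,-.5138,.2309]);print("tcp",proj(T,p),proj(S,p),"base",proj(T,np.zeros(3)),proj(S,np.zeros(3)))
for n,u in(("leak cap",((427,267),(262,309))),("couplant cap",((356,176),(332,257))),("spanner ring",((376,209),(311,299)))):
    h={"leak cap":.14,"couplant cap":.1,"spanner ring":.005}[n]
    print(n,onz(T,*u[0],h),onz(S,*u[1],h))
def tri(a,b):
    o1,r1=ray(T,*a);o2,r2=ray(S,*b);r1/=np.linalg.norm(r1);r2/=np.linalg.norm(r2)
    s=np.linalg.lstsq(np.c_[r1,-r2],o2-o1,rcond=None)[0];q1=o1+s[0]*r1;q2=o2+s[1]*r2;return (q1+q2)/2,np.linalg.norm(q1-q2)
print("valve",tri((275,128),(345,206)))
a=cv2.resize(T["color"][120:300,215:345],None,fx=3.05,fy=3.05,interpolation=cv2.INTER_CUBIC)
b=cv2.resize(S["color"][160:290,225:360],None,fx=3,fy=3,interpolation=cv2.INTER_CUBIC)
H=max(a.shape[0],b.shape[0]);b=cv2.copyMakeBorder(b,0,H-b.shape[0],0,0,0);a=cv2.copyMakeBorder(a,0,H-a.shape[0],0,0,0)
o=np.hstack([a,b]);print(o.shape);cv2.imwrite("pics/zoom.png",np.clip(o*1.6,0,255).astype(np.uint8)[:,:800])
E
```

```text
tcp [498.0964422  316.13873016] [219.26727869 338.9831906 ] base [304.13219792 385.89326091] [111.70659807 287.95503959]
leak cap [ 0.38414685 -0.35023713  0.14      ] [ 0.38468002 -0.36510599  0.14      ]
couplant cap [ 0.65537875 -0.15059683  0.1       ] [ 0.6461257  -0.17878092  0.1       ]
spanner ring [ 0.56167893 -0.22900603  0.005     ] [ 0.56281356 -0.23294508  0.005     ]
valve (array([0.80575893, 0.09651549, 0.08138206]), np.float64(0.0007548382640433111))
(549, 801, 3)
```

View pics/zoom.png

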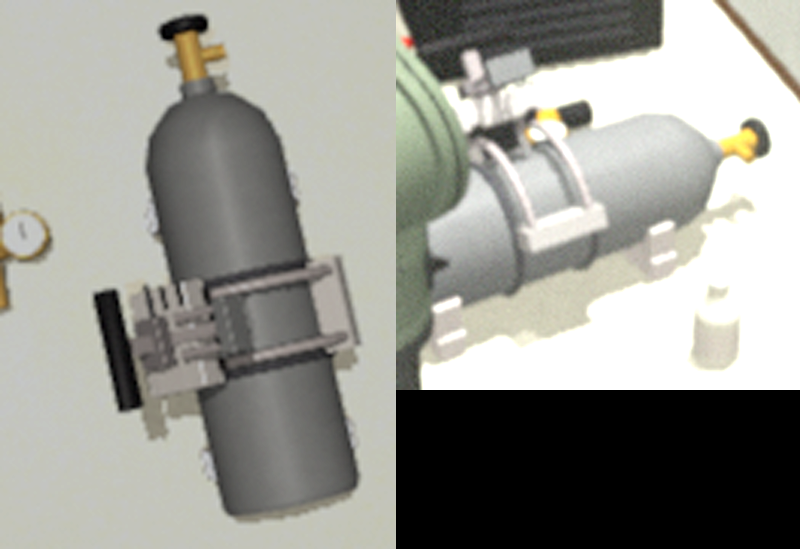

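The calibration holds: the valve triangulates to (0.806, 0.097, 0.081) with a 0.8 mm ray gap. Relative to the bar-derived origin that gives yaw ≈ 0.23 and 2.6 mm off the axis. In the zoom, the bar is the black strip at left (118,350), and the dark cylinder in the side view at (575,112) is the regulator's knob.

Plan: use closed fingers with tool z pointing at the cylinder's axis and tool x = −tangent, and turn the tool about the axis as the carriage moves.

```bash
cat >> h.py <<'E'
from scipy.spatial.transform import Rotation as Ro
import json,os
YAW=.235
EX=np.array([np.cos(YAW),np.sin(YAW),0]);EY=np.array([-np.sin(YAW),np.cos(YAW),0]);EZ=np.array([0,0,1.])
C=np.array([.4746,.1512,.238])-.1288*EY;C[2]=.085
def pose(th,s,rad=.185):
    f=.7-th;r=np.sin(f)*EY+np.cos(f)*EZ;t=-np.cos(f)*EY+np.sin(f)*EZ
    return C+rad*r+(s-.023)*t,np.c_[-t,EX,-r]
def rows(targets,save=True,p0=None,R0=None):
    if p0 is None:
        q=json.load(open("cmd.json"));p0,R0=np.array(q[0]),np.array(q[1])
    out=[]
    for p,R in targets:
        a=np.round(R0.T@(p-p0),4);w=np.round(Ro.from_matrix(R0.T@R).as_rotvec()/(np.pi/2),4)
        out.append([a.tolist(),w.tolist()])
    a,w=map(np.array,out[-1])
    if save: json.dump([(p0+R0@a).tolist(),(R0@Ro.from_rotvec(w*np.pi/2).as_matrix()).tolist()],open("cmd.json","w"))
    return json.dumps(out)
E
python3 - <<'E'
from h import *
from station import get_state
s=get_state();p0,R0=s["eef_pos"],s["tcp_rot"]
down=np.c_[EY,EX,-EZ]
print(C,pose(0,-.012))
print(rows([(p0+[0,0,.2],R0)],0,p0,R0))
mid=Ro.from_matrix(R0)*Ro.from_rotvec(.5*(Ro.from_matrix(R0).inv()*Ro.from_matrix(down)).as_rotvec())
print(rows([(np.array([.5,-.15,.43]),mid.as_matrix())],0,p0,R0))
E
```

```text
[0.50459018 0.02594015 0.085     ] (array([0.4706068 , 0.16787838, 0.20394819]), array([[-0.17808814,  0.97251434,  0.15000157],
       [ 0.74382   ,  0.23284299, -0.62651094],
       [-0.64421769,  0.        , -0.76484219]]))
[[[-0.0, -0.0002, -0.2], [0.0, 0.0, 0.0]]]
[[[0.3797, -0.2168, -0.1989], [-0.0003, -0.0002, -0.4269]]]
```

```bash
python3 -m handwheel '[[[0,0,-0.05],[0,0,0]],[[0,0,-0.1],[0,0,0]],[[0,0,-0.15],[0,0,0]],[[0.03,-0.02,-0.2],[0,0,-0.04]],[[0.38,-0.217,-0.2],[0,0,-0.427]],[[0.38,-0.217,-0.2],[0,0,-0.427]],[[0.38,-0.217,-0.2],[0,0,-0.427]],[[0.38,-0.217,-0.2],[0,0,-0.427]],[[0.38,-0.217,-0.2],[0,0,-0.427]],[[0.38,-0.217,-0.2],[0,0,-0.427]],[[0.38,-0.217,-0.2],[0,0,-0.427]],[[0.38,-0.217,-0.2],[0,0,-0.427]],[[0.38,-0.217,-0.2],[0,0,-0.427]],[[0.38,-0.217,-0.2],[0,0,-0.427]]]' 1 80
python3 - <<'E'
from h import *
from station import get_state
s=get_state();p0,R0=s["eef_pos"],s["tcp_rot"];print(s["joint_pos"])
down=np.c_[EY,EX,-EZ]
print(rows([(np.array([.47,.2,.4]),down)],0,p0,R0))
E
```

```text
time_s: 1.5
eef_pos: [0.5007, -0.1484, 0.4309]
tcp_rot: [[0.419, 0.908, -0.001], [0.908, -0.419, 0.001], [0.0, -0.001, -1.0]]
contact_force: [-0.4, -0.7, 0.3]
finger_gap: -0.0001
grip_force: 0.0
[ 0.35476056  0.4710179  -0.24372867  1.23305062  0.11005945  1.45104687
 -0.3091587 ]
[[[0.3034, -0.1739, 0.0311], [-0.0005, -0.0003, -0.425]]]
```

```bash
python3 -m handwheel '[[[0.303,-0.174,0.031],[0,0,-0.425]],[[0.303,-0.174,0.031],[0,0,-0.425]],[[0.303,-0.174,0.031],[0,0,-0.425]],[[0.303,-0.174,0.031],[0,0,-0.425]],[[0.303,-0.174,0.031],[0,0,-0.425]],[[0.303,-0.174,0.031],[0,0,-0.425]],[[0.303,-0.174,0.031],[0,0,-0.425]],[[0.303,-0.174,0.031],[0,0,-0.425]],[[0.303,-0.174,0.031],[0,0,-0.425]]]'
python3 - <<'E'
from h import *
from station import get_state
s=get_state();p0,R0=s["eef_pos"],s["tcp_rot"];print(s["joint_pos"])
a=pose(0,-.04,.28);b=pose(0,-.03)
print(rows([a,b],0,p0,R0),a[0])
E
```

```text
time_s: 2.4
eef_pos: [0.4703, 0.1978, 0.4001]
tcp_rot: [[-0.23, 0.973, -0.0], [0.973, 0.23, -0.001], [-0.001, -0.0, -1.0]]
contact_force: [0.8, -0.1, -0.3]
finger_gap: -0.0006
grip_force: 0.0
[-0.20945288  0.47618988 -0.45886931  1.35930965  0.20981955  1.35453612
 -0.43655687]
[[[0.0535, -0.0067, 0.1415], [-0.0009, -0.4452, -0.0015]], [[-0.0153, -0.0065, 0.2077], [-0.0009, -0.4452, -0.0015]]] [0.45137018 0.24822388 0.2585701 ]
```

```bash
python3 -m handwheel '[[[0.02,-0.002,0],[0,-0.09,0]],[[0.04,-0.005,0],[0,-0.18,0]],[[0.053,-0.007,0],[0,-0.27,0]],[[0.053,-0.007,0.03],[0,-0.36,0]],[[0.053,-0.007,0.07],[-0.001,-0.445,-0.001]],[[0.053,-0.007,0.11],[-0.001,-0.445,-0.001]],[[0.053,-0.007,0.141],[-0.001,-0.445,-0.001]],[[0.053,-0.007,0.141],[-0.001,-0.445,-0.001]],[[0.053,-0.007,0.141],[-0.001,-0.445,-0.001]],[[0.053,-0.007,0.141],[-0.001,-0.445,-0.001]],[[0.053,-0.007,0.141],[-0.001,-0.445,-0.001]],[[0.053,-0.007,0.141],[-0.001,-0.445,-0.001]]]'
python3 - <<'E'
from h import *
from station import *
s=get_state();p0,R0=s["eef_pos"],s["tcp_rot"];print(s["joint_pos"],s["qvel"].max())
b=pose(0,-.03);c=pose(0,-.012)
print(rows([b,c],0,p0,R0))
d=read_camera("top");cv2.imwrite("pics/t2.png",cv2.resize(d["color"][120:320,150:400],None,fx=3,fy=3))
E
```

```text
time_s: 3.6
eef_pos: [0.4514, 0.2484, 0.2602]
tcp_rot: [[-0.176, 0.973, 0.151], [0.745, 0.232, -0.625], [-0.643, 0.002, -0.766]]
contact_force: [0.0, -0.2, -0.7]
finger_gap: 0.0002
grip_force: 0.0
[-0.7578558   0.80098492 -0.2586228   1.4464113   0.67438255  1.49295313
 -1.01381354] 0.00901952709310134
[[[-0.0092, -0.0001, 0.0964], [0.0006, -0.0012, -0.0014]], [[-0.0272, -0.0, 0.0963], [0.0006, -0.0012, -0.0014]]]
```

View pics/t2.png

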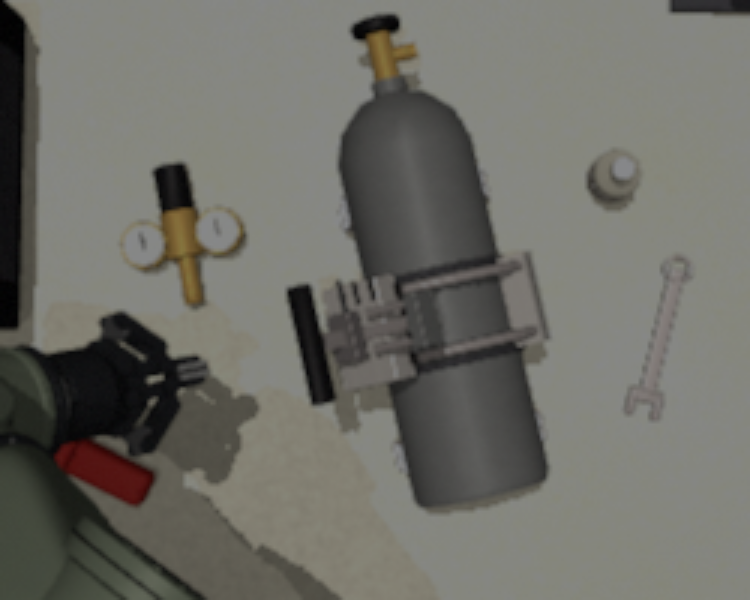

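The view shows closed fingertips at (205,370), tilted and lined up with the middle of the bar at (312,345). The loose things are undisturbed. Next I'll move in beside the bar.

```bash
python3 -m handwheel '[[[-0.003,0,0.03],[0,-0.001,-0.001]],[[-0.006,0,0.06],[0,-0.001,-0.001]],[[-0.009,0,0.08],[0.001,-0.001,-0.001]],[[-0.009,0,0.096],[0.001,-0.001,-0.001]],[[-0.018,0,0.096],[0.001,-0.001,-0.001]],[[-0.027,0,0.096],[0.001,-0.001,-0.001]],[[-0.027,0,0.096],[0.001,-0.001,-0.001]],[[-0.027,0,0.096],[0.001,-0.001,-0.001]],[[-0.027,0,0.096],[0.001,-0.001,-0.001]]]'
python3 - <<'E'
from h import *
from station import *
F=[]
for i in range(6):
    d=read_camera("top" if i%2 else "side");s=get_state();F.append(s["contact_force"])
    if i<2: cv2.imwrite(f"pics/c{i}.png",cv2.resize(d["color"][170:270,200:330] if i else d["color"][150:250,200:330],None,fx=3,fy=3))
cv2.imwrite("pics/c.png",np.hstack([cv2.imread("pics/c0.png"),cv2.imread("pics/c1.png")]))
print(np.mean(F,0),np.std(F,0),s["eef_pos"],pose(0,-.012)[0],"\n",s["tcp_rot"].T@np.mean(F,0),s["qvel"].max())
json.dump([s["eef_pos"].tolist(),s["tcp_rot"].tolist()],open("cmd.json","w"))
E
```

```text
time_s: 4.55
eef_pos: [0.4703, 0.1688, 0.2034]
tcp_rot: [[-0.179, 0.973, 0.149], [0.744, 0.233, -0.627], [-0.644, -0.001, -0.765]]
contact_force: [-0.5, 0.7, -0.3]
finger_gap: 0.0001
grip_force: 0.0
[ 0.01311745 -0.01876247 -0.04797411] [0.40765085 0.17455147 0.60472254] [0.47027916 0.1683528  0.2031351 ] [0.4706068  0.16787838 0.20394819] 
 [0.01463303 0.00846561 0.05039664] 0.0027585972725581243
```

View pics/c.png

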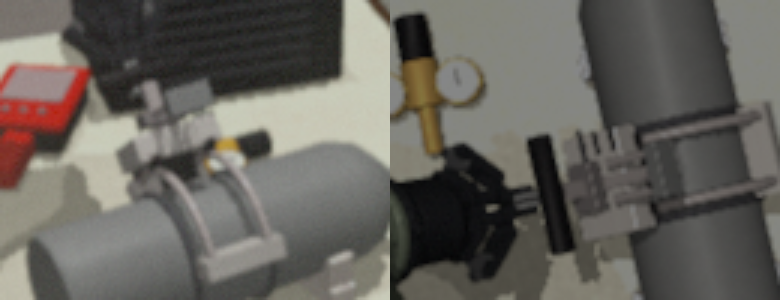

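The top crop shows the fingertips at (520,200) just left of the bar at (550,195), in line with its middle. The force bias is about 0. Next I'll touch the bar lightly while the carriage still rests on its start stop, to calibrate the contact.

```bash
python3 -m handwheel '[[[-0.005,0,0],[0,0,0]],[[-0.01,0,0],[0,0,0]],[[-0.014,0,0],[0,0,0]],[[-0.016,0,0],[0,0,0]],[[-0.018,0,0],[0,0,0]],[[-0.018,0,0],[0,0,0]],[[-0.018,0,0],[0,0,0]]]'
python3 - <<'E'
from h import *
from station import *
F=[]
q=json.load(open("cmd.json"));p0,R0=np.array(q[0]),np.array(q[1])
p=p0+R0@[-.018,0,0];json.dump([p.tolist(),q[1]],open("cmd.json","w"))
for i in range(12):
    d=read_camera("top");s=get_state();F.append(s["contact_force"])
print(s["time_s"],s["tcp_rot"].T@np.mean(F,0),np.std(F,0),s["eef_pos"],p,pose(0,.006)[0])
E
```

```text
time_s: 5.55
eef_pos: [0.4735, 0.155, 0.2147]
tcp_rot: [[-0.179, 0.973, 0.149], [0.744, 0.232, -0.627], [-0.644, -0.001, -0.765]]
contact_force: [-1.2, 0.9, -2.4]
finger_gap: 0.0004
grip_force: 1.1
6.15 [2.19854420e+00 2.14391487e-03 9.92147933e-01] [0.469475   0.4961967  0.44333939] [0.47354486 0.15482644 0.21480644] [0.47349435 0.15497213 0.2147377 ] [0.47381239 0.15448962 0.2155441 ]
```

Contact is calibrated: 2.2 N minus about 0.5 N of slide weight gives roughly 5.7 mm, against the planned 6 mm. Next I'll work out the push schedule and check it against the mass uncertainty.

```bash
cat > plan.py <<'E'
from h import *
def Fg(th): return -.35+5.51*np.sin(.7-th)
def schedule(s0=.006,sT=.02,dt=.1):
    th=0;s=s0;out=[]
    while th<1.4:
        s=min(sT,s+.0025)
        th=min(1.4,th+max(0,(300*s-Fg(th))/40)*dt)
        out.append((th,s))
    return out+[(1.4,sT)]*5
def sim(sch,k,th=0.,n=50):
    u=np.array([a*.2+s for a,s in sch]);t=np.arange(len(u))*.1;S=[]
    for x in np.arange(0,t[-1],.1/n):
        s=np.interp(x-.05,t,u)-.2*th
        th=np.clip(th+.1/n*(300*s-k*Fg(th))/40,0,1.4);S.append((th,s))
    S=np.array(S);m=S[:,0]>.15;return S[m,1].min(),S[m,1].max()
if __name__=="__main__":
    sch=schedule();print(len(sch),[sim(sch,k) for k in(.67,1,1.33)])
    json.dump(sch,open("sch.json","w"))
    print([round(a,3) for a,_ in sch[::10]])
    print(rows([pose(*x) for x in sch[:20]]))
E
python3 plan.py
```

```text
110 [(np.float64(0.016944098451034048), np.float64(0.023428555321658495)), (np.float64(0.01880531123420065), np.float64(0.020000000000000018)), (np.float64(0.01609606466427632), np.float64(0.023108353497764515))]
[0.0, np.float64(0.056), np.float64(0.136), np.float64(0.226), np.float64(0.328), np.float64(0.443), np.float64(0.574), np.float64(0.725), np.float64(0.897), np.float64(1.095), np.float64(1.319)]
[[[-0.0034, 0.0002, -0.0003], [-0.0009, 0.0003, 0.0004]], [[-0.006, 0.0002, -0.0003], [-0.0009, 0.0005, 0.0004]], [[-0.0089, 0.0002, -0.0003], [-0.0009, 0.0018, 0.0004]], [[-0.0121, 0.0002, -0.0003], [-0.0009, 0.0044, 0.0004]], [[-0.0157, 0.0002, -0.0003], [-0.0009, 0.0082, 0.0004]], [[-0.0185, 0.0002, -0.0003], [-0.0009, 0.0127, 0.0004]], [[-0.0199, 0.0002, -0.0003], [-0.0009, 0.0173, 0.0004]], [[-0.0212, 0.0002, -0.0003], [-0.0009, 0.0219, 0.0004]], [[-0.0226, 0.0002, -0.0002], [-0.0009, 0.0266, 0.0004]], [[-0.024, 0.0002, -0.0002], [-0.0009, 0.0314, 0.0004]], [[-0.0254, 0.0002, -0.0001], [-0.0009, 0.0362, 0.0004]], [[-0.0268, 0.0002, -0.0001], [-0.0009, 0.041, 0.0004]], [[-0.0282, 0.0002, 0.0], [-0.0009, 0.0459, 0.0004]], [[-0.0296, 0.0002, 0.0001], [-0.0009, 0.0508, 0.0004]], [[-0.0311, 0.0002, 0.0002], [-0.0009, 0.0559, 0.0004]], [[-0.0325, 0.0002, 0.0003], [-0.0009, 0.0609, 0.0004]], [[-0.034, 0.0002, 0.0004], [-0.0009, 0.066, 0.0004]], [[-0.0355, 0.0002, 0.0006], [-0.0009, 0.0712, 0.0003]], [[-0.037, 0.0002, 0.0007], [-0.0009, 0.0765, 0.0003]], [[-0.0386, 0.0002, 0.0009], [-0.0009, 0.0817, 0.0003]]]
```

```bash
python3 -m handwheel '[[[-0.0034,0,0],[0,0,0]],[[-0.006,0,0],[0,0.0005,0]],[[-0.0089,0,0],[0,0.0018,0]],[[-0.0121,0,0],[0,0.0044,0]],[[-0.0157,0,0],[0,0.0082,0]],[[-0.0185,0,0],[0,0.0127,0]],[[-0.0199,0,0],[0,0.0173,0]],[[-0.0212,0,0],[0,0.022,0]],[[-0.0226,0,0],[0,0.0266,0]],[[-0.024,0,0],[0,0.0314,0]],[[-0.0254,0,0],[0,0.0362,0]],[[-0.0268,0,0],[0,0.041,0]],[[-0.0282,0,0],[0,0.046,0]],[[-0.0296,0,0],[0,0.0508,0]],[[-0.0311,0,0.0002],[0,0.0559,0]],[[-0.0325,0,0.0003],[0,0.061,0]],[[-0.034,0,0.0004],[0,0.066,0]],[[-0.0355,0,0.0006],[0,0.0712,0]],[[-0.037,0,0.0007],[0,0.0765,0]],[[-0.0386,0.0002,0.0009],[-0.0009,0.0817,0.0003]]]'
cat > nxt.py <<'E'
import sys
from h import *
from station import get_state
i=int(sys.argv[1]);sch=json.load(open("sch.json"));s=get_state()
f=s["tcp_rot"].T@s["contact_force"];th=sch[i-1][0]
q=json.load(open("cmd.json"))
print("t",s["time_s"],"F tool",f,"s est mm",(f[0]-.78*np.sin(.7-th))/.3,"lag mm",(np.array(q[1]).T@(s["eef_pos"]-q[0]))*1e3,"th",th)
print(rows([pose(*x) for x in sch[i:i+20]]))
E
python3 nxt.py 20
```

```text
time_s: 8.15
eef_pos: [0.4806, 0.1255, 0.239]
tcp_rot: [[-0.196, 0.973, 0.126], [0.818, 0.233, -0.526], [-0.541, -0.0, -0.841]]
contact_force: [-2.5, 2.5, -8.1]
finger_gap: -0.0004
grip_force: 3.5
t 8.15 F tool [ 6.93323982 -1.87067229  5.18952484] s est mm 21.703218898842884 lag mm [-0.28426229 -0.14656994  0.0499337 ] th 0.12792584733788348
[[[-0.0015, -0.0, -0.0], [0.0, 0.0054, 0.0]], [[-0.0031, -0.0, -0.0], [0.0, 0.0108, 0.0]], [[-0.0047, -0.0, -0.0], [0.0, 0.0163, 0.0]], [[-0.0063, -0.0, -0.0], [0.0, 0.0219, 0.0]], [[-0.0079, -0.0, 0.0], [0.0, 0.0275, 0.0]], [[-0.0096, -0.0, 0.0001], [0.0, 0.0332, 0.0]], [[-0.0112, -0.0, 0.0001], [0.0, 0.0389, 0.0]], [[-0.0129, -0.0, 0.0002], [0.0, 0.0447, 0.0]], [[-0.0146, -0.0, 0.0003], [0.0, 0.0506, 0.0]], [[-0.0164, -0.0, 0.0004], [0.0, 0.0566, 0.0]], [[-0.0181, -0.0, 0.0006], [0.0, 0.0626, 0.0]], [[-0.0199, -0.0, 0.0007], [0.0, 0.0687, 0.0]], [[-0.0217, -0.0, 0.0009], [0.0, 0.0749, 0.0]], [[-0.0235, -0.0, 0.0011], [0.0, 0.0811, 0.0]], [[-0.0253, -0.0, 0.0013], [0.0, 0.0875, 0.0]], [[-0.0272, -0.0, 0.0016], [0.0, 0.0939, 0.0]], [[-0.029, -0.0, 0.0018], [0.0, 0.1004, 0.0]], [[-0.0309, -0.0, 0.0021], [0.0, 0.107, 0.0]], [[-0.0328, -0.0, 0.0024], [0.0, 0.1136, 0.0]], [[-0.0348, -0.0, 0.0027], [0.0, 0.1204, 0.0]]]
```

```bash
python3 -m handwheel '[[[-0.0015,0,0],[0,0.0054,0]],[[-0.0031,0,0],[0,0.0108,0]],[[-0.0047,0,0],[0,0.0163,0]],[[-0.0063,0,0],[0,0.0219,0]],[[-0.0079,0,0],[0,0.0275,0]],[[-0.0096,0,0.0001],[0,0.0332,0]],[[-0.0112,0,0.0001],[0,0.0389,0]],[[-0.0129,0,0.0002],[0,0.0447,0]],[[-0.0146,0,0.0003],[0,0.0506,0]],[[-0.0164,0,0.0004],[0,0.0566,0]],[[-0.0181,0,0.0006],[0,0.0626,0]],[[-0.0199,0,0.0007],[0,0.0687,0]],[[-0.0217,0,0.0009],[0,0.0749,0]],[[-0.0235,0,0.0011],[0,0.0811,0]],[[-0.0253,0,0.0013],[0,0.0875,0]],[[-0.0272,0,0.0016],[0,0.0939,0]],[[-0.029,0,0.0018],[0,0.1004,0]],[[-0.0309,0,0.0021],[0,0.107,0]],[[-0.0328,0,0.0024],[0,0.1136,0]],[[-0.0348,0,0.0027],[0,0.1204,0]]]'
python3 nxt.py 40
```

```text
time_s: 10.15
eef_pos: [0.4879, 0.0956, 0.2556]
tcp_rot: [[-0.216, 0.973, 0.087], [0.902, 0.233, -0.363], [-0.373, 0.0, -0.928]]
contact_force: [-2.6, 3.9, -7.3]
finger_gap: -0.0001
grip_force: 3.4
t 10.15 F tool [ 6.8184069  -1.66127101  5.14212036] s est mm 21.75615748288137 lag mm [-0.32863574  0.00085597 -0.00758166] th 0.31690336174410716
[[[-0.002, -0.0, 0.0], [0.0, 0.0068, 0.0]], [[-0.004, -0.0, 0.0], [0.0, 0.0137, 0.0]], [[-0.006, -0.0, 0.0], [0.0, 0.0207, 0.0]], [[-0.0081, -0.0, 0.0001], [0.0, 0.0278, 0.0]], [[-0.0101, -0.0, 0.0001], [0.0, 0.035, 0.0]], [[-0.0123, -0.0, 0.0002], [0.0, 0.0423, 0.0]], [[-0.0144, -0.0, 0.0004], [0.0, 0.0496, 0.0]], [[-0.0166, -0.0, 0.0005], [0.0, 0.0571, 0.0]], [[-0.0188, -0.0, 0.0007], [0.0, 0.0647, 0.0]], [[-0.021, -0.0, 0.0009], [0.0, 0.0724, 0.0]], [[-0.0232, -0.0, 0.0011], [-0.0, 0.0801, 0.0]], [[-0.0255, -0.0, 0.0014], [-0.0, 0.088, 0.0]], [[-0.0278, -0.0, 0.0017], [-0.0, 0.096, 0.0]], [[-0.0301, -0.0, 0.002], [-0.0, 0.1041, 0.0]], [[-0.0325, -0.0, 0.0024], [-0.0, 0.1123, 0.0]], [[-0.0349, -0.0, 0.0028], [-0.0, 0.1206, 0.0]], [[-0.0373, -0.0, 0.0032], [-0.0, 0.129, 0.0]], [[-0.0397, -0.0, 0.0037], [-0.0, 0.1375, 0.0]], [[-0.0422, -0.0, 0.0042], [-0.0, 0.1462, 0.0]], [[-0.0447, -0.0, 0.0048], [-0.0, 0.1549, 0.0]]]
```

```bash
python3 -m handwheel '[[[-0.002,0,0],[0,0.0068,0]],[[-0.004,0,0],[0,0.0137,0]],[[-0.006,0,0],[0,0.0207,0]],[[-0.0081,0,0.0001],[0,0.0278,0]],[[-0.0101,0,0.0001],[0,0.035,0]],[[-0.0123,0,0.0002],[0,0.0423,0]],[[-0.0144,0,0.0004],[0,0.0496,0]],[[-0.0166,0,0.0005],[0,0.0571,0]],[[-0.0188,0,0.0007],[0,0.0647,0]],[[-0.021,0,0.0009],[0,0.0724,0]],[[-0.0232,0,0.0011],[0,0.0801,0]],[[-0.0255,0,0.0014],[0,0.088,0]],[[-0.0278,0,0.0017],[0,0.096,0]],[[-0.0301,0,0.002],[0,0.1041,0]],[[-0.0325,0,0.0024],[0,0.1123,0]],[[-0.0349,0,0.0028],[0,0.1206,0]],[[-0.0373,0,0.0032],[0,0.129,0]],[[-0.0397,0,0.0037],[0,0.1375,0]],[[-0.0422,0,0.0042],[0,0.1462,0]],[[-0.0447,0,0.0048],[0,0.1549,0]]]'
python3 nxt.py 60
```

```text
time_s: 12.15
eef_pos: [0.498, 0.0535, 0.268]
tcp_rot: [[-0.231, 0.973, 0.032], [0.963, 0.233, -0.134], [-0.138, 0.0, -0.99]]
contact_force: [-1.7, 4.9, -6.0]
finger_gap: 0.0001
grip_force: 3.2
t 12.15 F tool [ 5.90375699 -0.51420126  5.26610075] s est mm 19.31730650069577 lag mm [-0.33436189 -0.03662071 -0.1645547 ] th 0.5603606921613035
[[[-0.0025, -0.0, -0.0001], [-0.0, 0.0089, 0.0]], [[-0.0051, -0.0, -0.0], [-0.0, 0.0179, 0.0]], [[-0.0078, -0.0, 0.0], [-0.0, 0.0271, 0.0]], [[-0.0105, -0.0, 0.0001], [-0.0, 0.0363, 0.0]], [[-0.0132, -0.0, 0.0002], [-0.0, 0.0457, 0.0]], [[-0.016, -0.0, 0.0004], [-0.0, 0.0552, 0.0]], [[-0.0188, -0.0, 0.0006], [-0.0, 0.0649, 0.0]], [[-0.0216, -0.0, 0.0009], [-0.0, 0.0746, 0.0]], [[-0.0245, -0.0, 0.0012], [-0.0, 0.0845, 0.0]], [[-0.0274, -0.0, 0.0016], [-0.0, 0.0946, 0.0]], [[-0.0303, -0.0, 0.002], [-0.0, 0.1048, 0.0]], [[-0.0332, -0.0, 0.0024], [-0.0, 0.1151, 0.0]], [[-0.0362, -0.0, 0.003], [-0.0, 0.1256, 0.0]], [[-0.0393, -0.0, 0.0035], [-0.0, 0.1362, 0.0]], [[-0.0423, -0.0, 0.0042], [-0.0, 0.1469, 0.0]], [[-0.0454, -0.0, 0.0049], [-0.0, 0.1578, 0.0]], [[-0.0485, -0.0, 0.0057], [-0.0, 0.1689, 0.0]], [[-0.0517, -0.0, 0.0065], [-0.0, 0.1801, 0.0]], [[-0.0549, -0.0, 0.0074], [-0.0, 0.1915, 0.0]], [[-0.0581, -0.0, 0.0083], [-0.0, 0.203, 0.0]]]
```

```bash
python3 -m handwheel '[[[-0.0025,0,0],[0,0.0089,0]],[[-0.0051,0,0],[0,0.0179,0]],[[-0.0078,0,0],[0,0.0271,0]],[[-0.0105,0,0.0001],[0,0.0363,0]],[[-0.0132,0,0.0002],[0,0.0457,0]],[[-0.016,0,0.0004],[0,0.0552,0]],[[-0.0188,0,0.0006],[0,0.0649,0]],[[-0.0216,0,0.0009],[0,0.0746,0]],[[-0.0245,0,0.0012],[0,0.0845,0]],[[-0.0274,0,0.0016],[0,0.0946,0]],[[-0.0303,0,0.002],[0,0.1048,0]],[[-0.0332,0,0.0024],[0,0.1151,0]],[[-0.0362,0,0.003],[0,0.1256,0]],[[-0.0393,0,0.0035],[0,0.1362,0]],[[-0.0423,0,0.0042],[0,0.1469,0]],[[-0.0454,0,0.0049],[0,0.1578,0]],[[-0.0485,0,0.0057],[0,0.1689,0]],[[-0.0517,0,0.0065],[0,0.1801,0]],[[-0.0549,0,0.0074],[0,0.1915,0]],[[-0.0581,0,0.0083],[0,0.203,0]]]'
python3 nxt.py 80
```

```text
time_s: 14.15
eef_pos: [0.5115, -0.0036, 0.2679]
tcp_rot: [[-0.229, 0.972, -0.042], [0.957, 0.233, 0.174], [0.179, 0.0, -0.984]]
contact_force: [-1.6, 6.5, -3.3]
finger_gap: -0.0003
grip_force: 2.9
t 14.15 F tool [ 6.03130207 -0.04267846  4.44832181] s est mm 20.567522915521085 lag mm [-0.29094726 -0.19557416 -0.31343237] th 0.8791031994263755
[[[-0.0034, -0.0, 0.0], [-0.0, 0.0116, 0.0]], [[-0.0068, -0.0, 0.0001], [-0.0, 0.0235, 0.0]], [[-0.0103, -0.0, 0.0002], [-0.0, 0.0354, 0.0]], [[-0.0138, -0.0, 0.0003], [-0.0, 0.0476, 0.0]], [[-0.0174, -0.0, 0.0006], [-0.0, 0.0599, 0.0]], [[-0.021, -0.0, 0.0009], [-0.0, 0.0724, 0.0]], [[-0.0247, -0.0, 0.0013], [-0.0, 0.085, 0.0]], [[-0.0283, -0.0, 0.0018], [-0.0, 0.0978, 0.0]], [[-0.0321, -0.0, 0.0023], [-0.0, 0.1108, 0.0]], [[-0.0358, -0.0, 0.003], [-0.0, 0.1239, 0.0]], [[-0.0396, -0.0, 0.0037], [-0.0, 0.1372, 0.0]], [[-0.0435, -0.0, 0.0045], [-0.0, 0.1507, 0.0]], [[-0.0473, -0.0, 0.0054], [-0.0, 0.1644, 0.0]], [[-0.0512, -0.0, 0.0064], [-0.0, 0.1782, 0.0]], [[-0.0551, -0.0, 0.0075], [-0.0, 0.1922, 0.0]], [[-0.0591, -0.0, 0.0087], [-0.0, 0.2063, 0.0]], [[-0.063, -0.0, 0.01], [-0.0, 0.2207, 0.0]], [[-0.067, -0.0, 0.0115], [-0.0, 0.2352, 0.0]], [[-0.071, -0.0, 0.013], [-0.0, 0.2499, 0.0]], [[-0.075, -0.0, 0.0146], [-0.0, 0.2647, 0.0]]]
```

```bash
python3 -m handwheel '[[[-0.0034,0,0],[0,0.0116,0]],[[-0.0068,0,0.0001],[0,0.0235,0]],[[-0.0103,0,0.0002],[0,0.0354,0]],[[-0.0138,0,0.0003],[0,0.0476,0]],[[-0.0174,0,0.0006],[0,0.0599,0]],[[-0.021,0,0.0009],[0,0.0724,0]],[[-0.0247,0,0.0013],[0,0.085,0]],[[-0.0283,0,0.0018],[0,0.0978,0]],[[-0.0321,0,0.0023],[0,0.1108,0]],[[-0.0358,0,0.003],[0,0.1239,0]],[[-0.0396,0,0.0037],[0,0.1372,0]],[[-0.0435,0,0.0045],[0,0.1507,0]],[[-0.0473,0,0.0054],[0,0.1644,0]],[[-0.0512,0,0.0064],[0,0.1782,0]],[[-0.0551,0,0.0075],[0,0.1922,0]],[[-0.0591,0,0.0087],[0,0.2063,0]],[[-0.063,0,0.01],[0,0.2207,0]],[[-0.067,0,0.0115],[0,0.2352,0]],[[-0.071,0,0.013],[0,0.2499,0]],[[-0.075,0,0.0146],[0,0.2647,0]]]'
python3 nxt.py 100; python3 -c "
from station import *;print(get_state()['joint_pos'])"
```

```text
time_s: 16.15
eef_pos: [0.528, -0.073, 0.2402]
tcp_rot: [[-0.193, 0.972, -0.131], [0.805, 0.233, 0.546], [0.561, 0.0, -0.828]]
contact_force: [-1.7, 6.9, -1.8]
finger_gap: -0.0
grip_force: 2.6
t 16.15 F tool [ 4.87258790e+00 -1.79249221e-03  5.50187316e+00] s est mm 17.69921982705435 lag mm [-0.1876697  -0.34593081 -0.44039197] th 1.2949709245518988
[[[-0.0043, -0.0, -0.0], [-0.0, 0.015, 0.0]], [[-0.0088, -0.0, 0.0001], [-0.0, 0.0302, 0.0]], [[-0.0132, -0.0, 0.0003], [-0.0, 0.0456, 0.0]], [[-0.0177, -0.0, 0.0006], [-0.0, 0.0611, 0.0]], [[-0.0194, -0.0, 0.0007], [-0.0, 0.0669, 0.0]], [[-0.0194, -0.0, 0.0007], [-0.0, 0.0669, 0.0]], [[-0.0194, -0.0, 0.0007], [-0.0, 0.0669, 0.0]], [[-0.0194, -0.0, 0.0007], [-0.0, 0.0669, 0.0]], [[-0.0194, -0.0, 0.0007], [-0.0, 0.0669, 0.0]], [[-0.0194, -0.0, 0.0007], [-0.0, 0.0669, 0.0]]]
[ 0.70014016  0.92277745 -0.81508318  1.36163904  0.05619217  1.24674121
  0.27822063]
```

```bash
python3 -m handwheel '[[[-0.0043,0,0],[0,0.015,0]],[[-0.0088,0,0.0001],[0,0.0302,0]],[[-0.0132,0,0.0003],[0,0.0456,0]],[[-0.0177,0,0.0006],[0,0.0611,0]],[[-0.0194,0,0.0007],[0,0.0669,0]],[[-0.0194,0,0.0007],[0,0.0669,0]],[[-0.0194,0,0.0007],[0,0.0669,0]],[[-0.0194,0,0.0007],[0,0.0669,0]],[[-0.0194,0,0.0007],[0,0.0669,0]],[[-0.0194,0,0.0007],[0,0.0669,0]],[[-0.0194,0,0.0007],[0,0.0669,0]],[[-0.0194,0,0.0007],[0,0.0669,0]]]'
python3 - <<'E'
from h import *
from station import *
F=[]
for i in range(12):
    d=read_camera("side");s=get_state();F.append(s["tcp_rot"].T@s["contact_force"])
f=np.mean(F,0);print(s["time_s"],f,"s est",(f[0]+.5)/.3,s["eef_pos"],pose(1.4,.02)[0])
cv2.imwrite("pics/e.png",cv2.resize(d["color"][140:270,200:370],None,fx=4,fy=4))
E
```

```text
time_s: 17.35
eef_pos: [0.5315, -0.0878, 0.229]
tcp_rot: [[-0.179, 0.972, -0.15], [0.744, 0.234, 0.626], [0.644, 0.0, -0.765]]
contact_force: [-3.3, 4.5, 1.8]
finger_gap: 0.0001
grip_force: 2.8
17.95 [ 5.95838275 -2.3447631   1.71175014] s est 21.52794249366269 [ 0.53153096 -0.08778318  0.22898575] [ 0.5318062  -0.08773291  0.22842846]
```

View pics/e.png

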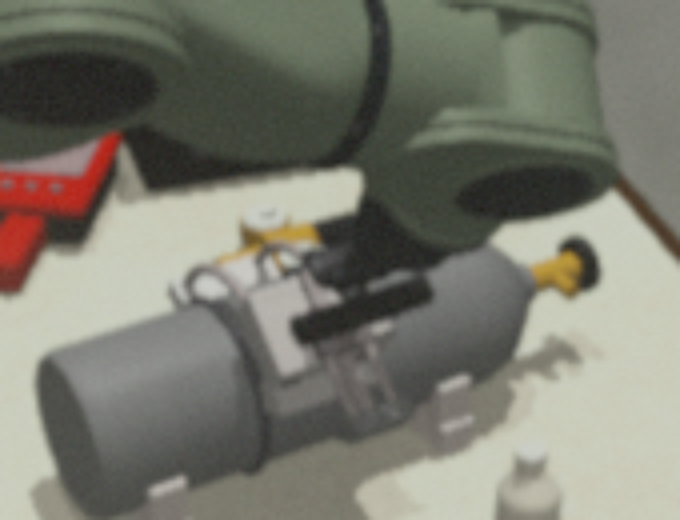

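The carriage leans to the −y side at the far stop, with the bar around (362,308) and the fingers behind it. The averaged force of 6 N puts the spring at about 21 mm. I'll hold for the required time.

```bash
python3 -m handwheel '[[[0,0,0],[0,0,0]],[[0,0,0],[0,0,0]],[[0,0,0],[0,0,0]],[[0,0,0],[0,0,0]],[[0,0,0],[0,0,0]],[[0,0,0],[0,0,0]],[[0,0,0],[0,0,0]],[[0,0,0],[0,0,0]],[[0,0,0],[0,0,0]],[[0,0,0],[0,0,0]],[[0,0,0],[0,0,0]],[[0,0,0],[0,0,0]],[[0,0,0],[0,0,0]],[[0,0,0],[0,0,0]],[[0,0,0],[0,0,0]],[[0,0,0],[0,0,0]],[[0,0,0],[0,0,0]],[[0,0,0],[0,0,0]],[[0,0,0],[0,0,0]],[[0,0,0],[0,0,0]]]'
python3 - <<'E'
import numpy as np
from station import *
F=[]
for i in range(12):
    read_camera("side");s=get_state();F.append(s["tcp_rot"].T@s["contact_force"])
f=np.mean(F,0);print(s["time_s"],f,(f[0]+.5)/.3)
if 4<f[0]<8: print(job_done())
E
```

```text
time_s: 19.95
eef_pos: [0.5315, -0.0878, 0.229]
tcp_rot: [[-0.179, 0.972, -0.15], [0.744, 0.234, 0.626], [0.644, 0.0, -0.765]]
contact_force: [-3.8, 4.2, 3.3]
finger_gap: -0.0001
grip_force: 2.8
20.55 [ 5.83247081 -2.0837442   1.37563232] 21.108236036404623
the job is handed in; nothing more can be done
None
```

I pushed the scanner over the cylinder to the far stop, held it there for about 3 s with the spring at roughly 21 mm (estimated from the measured force), and handed the job in at 20.6 s while still pressing; no verdict came back.

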